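# Close the septum mould

### The job

Close the two-part mould. Its top half is the tall metal plate, packed in the rack so that only its top can be held: tip it outward, lay it gently on the rack's sloping front rest and let go of it there. Then take it anew, bring it level with the face that looked upward on the rest still up, and lower it over the two guide pins, feeling for them since the lower half has some play in its bed, until it lies flush on the lower half, without forcing or dropping it; let go, and leave the shorter plates standing in the rack.

Things in the scene. Friction and masses are not known exactly. Their poses are not given: they have to be found in the camera images.
- plate_centre (a point): Centre of the loose mould top: bare aluminium plate 100 long (its z, up in the rack), 60 wide (y), 14 mm thick (x, out of the outer face: away from the rack's rest at first, up when closed), 0.25 kg. Two chamfered 11 mm through holes at z = +-38 mm, y = 0. Stands on a short edge in the rack's first slot, 42 mm higher than the plates behind; only that part can be gripped across the width there.
- plate_rack: Fixed grey sheet-metal rack with three slots. Origin on the worktop under the middle of the first slot; -x points to its sloping rest, +x along the row, y along the slots, z up. Slot floor 6 mm above the worktop; first slot from x = -9 to +8.5 mm, then a rib 12 mm high. Low side rails (16 mm high, y = +-36 mm) from x = -10 to +53 mm; back wall 59 mm high at x = 51 mm.
- rest_foot (a point): Foot of the rack's sloping rest, at the front edge of the first slot's floor; axes as the rack's. From here a strip 34 mm wide and 66 mm long rises towards -x, leaning 42 degrees from the vertical. A plate tipped onto it pivots on its lower front edge, stays by itself leaning 42 to 50 degrees and overhangs the strip at both sides and at its top.
- short_1_centre (a point): Centre of a loose aluminium plate 14 x 60 x 58 mm (thickness, width, height) that stands in the second slot, 5 mm behind the tall one. To be left standing.
- short_2_centre (a point): Centre of a loose aluminium plate 14 x 60 x 52 mm that stands in the third slot. To be left standing.
- mould_base: Fixed dark steel bed plate of the mould, 170 x 90 x 10 mm; origin on the worktop under its middle, x along its length, z up. On it the mould's lower half floats lengthways: it may stand up to 12 mm either way along x from the middle (random, not reported), stays where it is and slides under about 4 N, up to the bed's end stops (22 mm high, x = +-65 to 72 mm); side guides 16 mm high.
- mould_bed (a point): Point above the middle of the bed at the height of the lower half's top face, 38 mm above the worktop; axes as the bed's. Lower half: 104 x 56 x 28 mm block, with two 10 mm guide pins on its centre line, 38 mm either side of its own middle, 28 mm high, the last 6 mm tapered to 6.4 mm. Closed, the top plate's centre is 7 mm higher than this point, its length along x, either way round.
Things that resemble listed ones, but are neither listed nor needed, are in the scene too. Leave any pink or purple look-alike of the part that bears short_1_centre alone.

How it is judged:
By the outcome, as a careful person would: the job done as asked, in the order asked, and still so for the second after the job is handed in, with the robot touching nothing.
It also fails if it takes over 64 s, if anything falls off the work surface, if the arm or the gripper's body presses on something with over 40 N, if the wrist force passes 120 N, or if a joint passes its speed limit or range.

### The arm

A 6-joint arm with a two-finger parallel gripper is mounted at the origin on a cart in front of the work surface, level with it; the furniture and walls round the work are solid. World frame = base frame: x ahead of the robot, y to its left, z up, the work surface at z = 0. Lengths are in m, angles in rad, forces in N, time in s.
With the tool pointing down it reaches from about 0.3 to 0.875 m from the base axis. Payload 6.4 kg.
Tool frame: the origin (TCP) lies midway between the tips of the shut fingers; the grasp point (between the pads) lies 19 mm behind it; x points along the fingers, y is the direction in which the jaws open and shut, and the axes are right-handed (so a half turn about x gives the same grasp; the last joint's range is limited). The gripper opens to 88 mm and grips with 3 to 60 N. Pads are 18 mm wide; open, the fingers measure 123 mm over their backs; the gripper's body (75 mm by 187 mm) begins 45 mm behind the grasp point.
Start: joints at [0.966, 0.181, 1.607, -0, 1.354, -0.206], TCP at [0.223, 0.53, 0.239] pointing down, gripper open.
Joint ranges: [-2.99, 2.99], [-0.89, 2.07], [0.3, 2.58], [-1.14, 4.28], [0, 2.63], [-3.12, 3.12]. Speed limits (rad/s): [2.57, 2.57, 3.01, 3.14, 3.14, 3.14].

### API

Orientations are given as a unit quaternion [x, y, z, w].
In Python, from station import * gives the robot as it stands. The module is installed in compiled form; this text tells all that it offers.
- The arm moves only by the tool apply_moves, never from a script. Its argument "increments" is a list of rows, each a list of 2 entries, a list of its own where there are three numbers: the shift along the tool's x, y, z scaled (see below), then the turn, a rotation vector about the tool's x, y, z scaled (see below). In form: [[[dx, dy, dz], [ax, ay, az]], ...]. A call has 1 to 8 rows; each row shifts and turns the commanded pose from where the row before left it, along the tool's axes as they then stand; what a row does not reach is not made up. The controller multiplies each number of a shift by 0.02 m and each number of a turn by 6 degrees. A row lasts 1/12 s, in which the tool goes at most 41.7 mm and 7.16 degrees, less where a joint would pass 70% of its speed; a pose out of reach is approached as far as the arm can. A call with a number of a shift or a turn outside -1 to 1 is refused whole. A call with a gripper value outside its range is refused whole. "grip" is the closure, from 0 (fully open) to 1 (shut), set as the call begins (left out, the last holds). The fingers move at their own pace and stop on an object; "grip_force" is the grip in N (left out, the last holds). Time passes only in rows, so rows that do not move let the fingers close. It gives the time, the measured TCP pose, the force and the opening at its end, in the units of the state.
- observe(): the state, without advancing time (a new reading comes with each control period).
- read_camera(name): name is "scene" or "side" or "wrist"; returns a dict with "image" (420x560x3 uint8, red, green, blue), "fx", "fy", "cx", "cy" (pixels), "extrinsics" (4x4, takes a point from world to camera coordinates). Camera axes: x right, y up, looking along -z (the intrinsics and any distortion apply to the point x, -y, -z); pixel columns grow to the right and rows downward; lengths in m; the calibration is good to about 2 mm. A picture is of the moment at which its call begins. There is no depth.
- finish_job(): hands the job in, once; it reports no verdict.
The state is a dict: "time": time; "joints": joint angles; "qd": joint speeds; "effort": joint torques, N m; "tool_pos": TCP position; "tcp_rot": TCP orientation; "wrist_force": force on the tool from outside, world axes, zero at the start; "ft_torque": the same for the moment, N m; "finger_gap": opening from 0.0 (shut) to 1.0 (fully open).
Only numpy, scipy, OpenCV 4.12 (cv2) and the standard library are available. Lean on these libraries where they do the work, as an engineer would, in place of code of your own. Each camera call takes 0.05 s, during which the arm holds its last target. There are 200 camera calls.

## Working session

There is one attempt and no reset: what is moved stays moved. The work goes in short steps, Python scripts to look and compute and a tool call to move; the robot and the scene stay as the last step left them, time stands still between calls to the robot, and variables do not carry over. Pictures are saved under pics/ and viewed, about 8 in all and at most 12, crops included, and the job is handed in when it is done.

Besides the shell and the picture viewer there is one more tool, called after "Request:" by a JSON object that holds its "name" and its "arguments". apply_moves: Moves the arm, as the interface text tells. Its arguments: {"type":"object","properties":{"increments":{"type":"array","items":{"type":"array"}},"grip":{"type":"number"},"grip_force":{"type":"number"}},"required":["increments"]}

```bash
mkdir -p pics
cat > h.py <<'E'
from station import *
import numpy as np, cv2
from scipy.spatial.transform import Rotation as R
def snap(n,f):
    c=read_camera(n); cv2.imwrite('pics/'+f+'.png',c['image'][:,:,::-1]); np.savez('pics/'+f+'.npz',**{k:np.array(v) for k,v in c.items()}); return c
def load(f): return np.load('pics/'+f+'.npz')
def ray(c,u,v):
    E=c['extrinsics'];d=np.array([(u-c['cx'])/c['fx'],-(v-c['cy'])/c['fy'],-1.]);r=E[:3,:3].T@d;return -E[:3,:3].T@E[:3,3],r/np.linalg.norm(r)
def onz(c,u,v,z): o,r=ray(c,u,v);return o+r*(z-o[2])/r[2]
def tri(obs):
    A=np.zeros((3,3));b=np.zeros(3)
    for c,u,v in obs:
        o,r=ray(c,u,v);P=np.eye(3)-np.outer(r,r);A+=P;b+=P@o
    x=np.linalg.solve(A,b);return x,[np.linalg.norm((np.eye(3)-np.outer(r,r))@(x-o)) for o,r in [ray(*q) for q in obs]]
def proj(c,p):
    q=c['extrinsics'][:3,:3]@np.array(p)+c['extrinsics'][:3,3];return c['fx']*q[0]/-q[2]+c['cx'],c['fy']*-q[1]/-q[2]+c['cy']
E
python3 - <<'E'
from h import *
for n in ['scene','side','wrist']:
    c=snap(n,n+'0');print(n,c['fx'],c['cx'],c['cy'],[k for k in c],(-c['extrinsics'][:3,:3].T@c['extrinsics'][:3,3]).round(3))
a=cv2.imread('pics/scene0.png');b=cv2.imread('pics/side0.png')
s=observe();print(s)
E
```

```text
scene 385.1398268979922 281.59702194096405 210.54657013866833 ['image', 'fx', 'fy', 'cx', 'cy', 'extrinsics'] [-0.069  0.679  0.481]
side 472.7946500957285 289.1425715930955 216.1944368157348 ['image', 'fx', 'fy', 'cx', 'cy', 'extrinsics'] [0.532 1.074 0.616]
wrist 300.19369597507705 281.8755456643031 211.3077352170304 ['image', 'fx', 'fy', 'cx', 'cy', 'extrinsics'] [0.157 0.558 0.384]
{'time': 0.15, 'joints': array([ 9.65689267e-01,  1.81369978e-01,  1.60775318e+00,  5.18928558e-06,
        1.35379402e+00, -2.06297408e-01]), 'qd': array([-0.00119791, -0.00303221, -0.00335098,  0.00100917,  0.00134631,
       -0.000964  ]), 'effort': array([-5.49507586e-04, -4.34233046e+01, -3.42173374e+01,  7.01749069e-02,
        3.56165681e-02, -5.67797304e-05]), 'tool_pos': array([0.22303425, 0.52954921, 0.23802948]), 'tcp_rot': array([ 0.13963873,  0.69328144, -0.14049787,  0.69290852]), 'wrist_force': array([-0.77291042,  0.44480541,  0.75470995]), 'ft_torque': array([-0.03056446,  0.0164717 , -0.01088945]), 'finger_gap': 1.0004891318650715}
```

View pics/scene0.png

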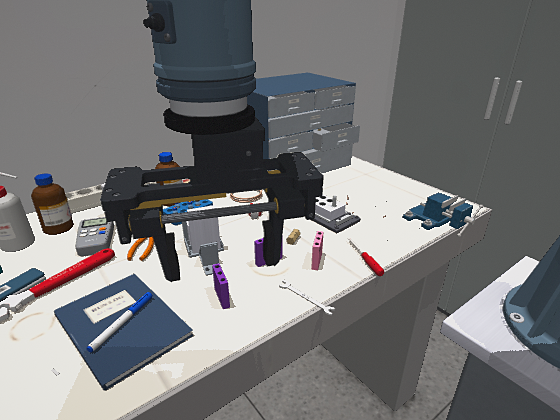

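View pics/side0.png

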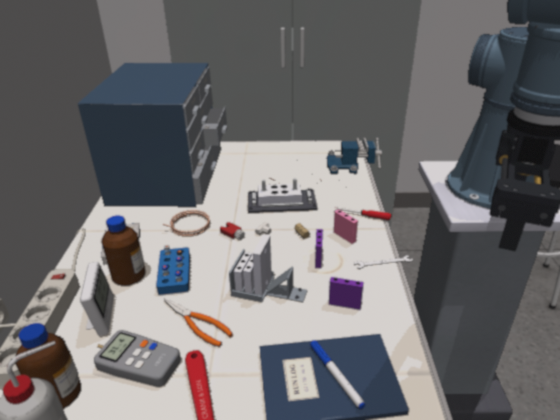

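The side view shows the rack at about (262,275), with its sloping rest towards the lower right (285,285), and the mould at (282,197). Purple and pink look-alike plates stand at (345,292), (320,248) and (345,226), loose on the table outside the rack. I'll enlarge the rack and mould.

Run:
```python
from h import *
b=cv2.imread('pics/side0.png');w=cv2.imread('pics/wrist0.png')
A=cv2.resize(b[228:308,220:320],None,fx=4,fy=4,interpolation=cv2.INTER_CUBIC)
B=cv2.resize(b[165:225,235:335],None,fx=4,fy=4,interpolation=cv2.INTER_CUBIC)
L=np.vstack([A,B])
W=cv2.resize(w,(400,300))
s=cv2.imread('pics/scene0.png')[170:290,150:370]; S=cv2.resize(s,(400,218));
Rr=np.zeros((560,400,3),np.uint8);Rr[:300]=W;Rr[300:518]=S
cv2.imwrite('pics/c1.png',np.hstack([L,Rr]))
```

```text
(no output)
```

View pics/c1.png

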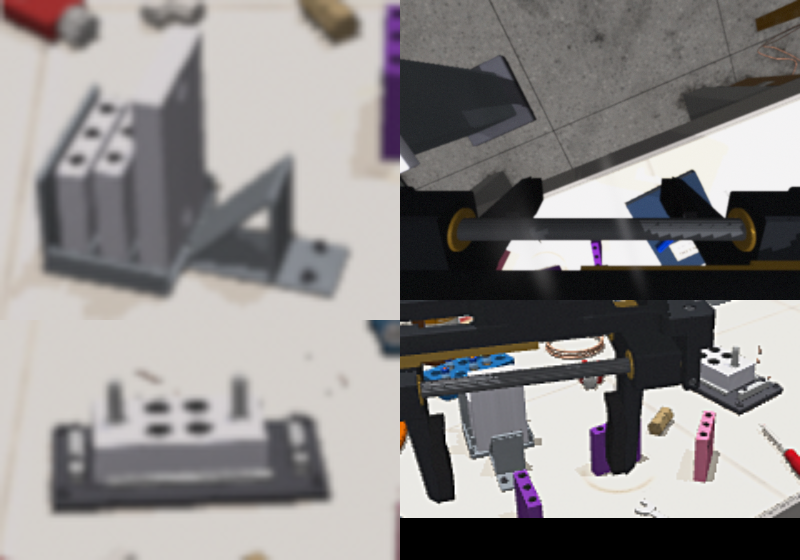

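The crop confirms the bare tall plate in the first slot: top-near-outer corner at side px (261,255), far outer corner (271,236), rest to its right. Mould: pin tips near (263,180) and (295,179).

Run:
```python
from h import *
c=load('side0');s=load('scene0')
g=lambda n,u,v,z:print(n,onz(c,u,v,z).round(4))
g('near outer',260.8,255,.106);g('near inner',253.6,252.7,.106);g('far outer',270.7,236.3,.106)
g('pinL tip',263.3,179.5,.066);g('pinR tip',295,179,.066);g('pinL base',264.2,191.4,.038);g('pinR base',295.2,190.2,.038)
g('bed nl',248,212.5,0);g('bed nr',317,209.2,0);g('bed fr',313.7,189.5,.01);g('bed fl',248.7,192,.01)
# scene: which pixels
for p in [(0.45,0.6,.106)]:print(proj(s,p),proj(c,p))
```

```text
near outer [0.5794 0.4177 0.106 ]
near inner [0.5923 0.411  0.106 ]
far outer [0.5634 0.3618 0.106 ]
pinL tip [0.5897 0.0709 0.066 ]
pinR tip [0.5132 0.0696 0.066 ]
pinL base [0.5881 0.0798 0.038 ]
pinR base [0.5127 0.0751 0.038 ]
bed nl [0.6271 0.1148 0.    ]
bed nr [0.4601 0.1024 0.    ]
bed fr [0.4644 0.0239 0.01  ]
bed fl [0.6301 0.0341 0.01  ]
(np.float64(113.15547666854437), np.float64(280.4642931381864)) (np.float64(345.8479989065876), np.float64(332.8804266098795))
```

```bash
cat >> h.py <<'E'
def pose(s=None):
    s=s or observe(); return np.array(s['tool_pos']),R.from_quat(s['tcp_rot'])
def plan(p1,R1,n=None,frm=None,q=3):
    """constant rows (scaled) from frm (default measured pose) to p1,R1"""
    p0,R0=frm or pose(); w=(R0.inv()*R1).as_rotvec(); d=R0.inv().apply(np.array(p1)-p0)
    n0=n
    n=n or max(1,int(np.ceil(max(np.abs(w).max()/np.radians(6),np.linalg.norm(w)/np.radians(7.1),np.abs(d).max()/.02,np.linalg.norm(d)/.04))))
    while 1:
        M=sum(R.from_rotvec(w*k/n).as_matrix() for k in range(n)); v=np.linalg.solve(M,d)
        if np.abs(v).max()<=.02 or n0: break
        n+=1
    print(n,'rows',(v/.02).round(q).tolist(),(w/n/np.radians(6)).round(q).tolist()); return n
def toolR(xdir,ydir):
    x=np.array(xdir,float);x/=np.linalg.norm(x);y=np.array(ydir,float);y-=x*(x@y);y/=np.linalg.norm(y);return R.from_matrix(np.c_[x,y,np.cross(x,y)])
E
python3 - <<'E'
from h import *
p,r=pose();print(r.as_matrix().round(3))
c=load('wrist0');print('cam fwd',(-c['extrinsics'][2,:3]).round(3),'right',c['extrinsics'][0,:3].round(3))
yr=np.array([.275,.96,0]);yr/=np.linalg.norm(yr)
for s in (1,-1):
    T=toolR([0,0,-1],s*yr);print(s);plan([.45,.44,.25],T)
E
```

```text
[[-0.001  0.388  0.922]
 [-0.001  0.922 -0.388]
 [-1.    -0.001 -0.   ]]
cam fwd [ 0.259 -0.111 -0.959] right [ 0.388  0.922 -0.002]
1
13 rows [-0.046, -0.03, 0.938] [-0.088, -0.0, 0.001]
-1
29 rows [-0.021, 0.634, 0.057] [0.995, 0.001, 0.0]
```

Request:
{"name": "apply_moves", "arguments": {"increments": [[[-0.04,-0.03,0.94],[-0.09,0,0]],[[-0.04,-0.03,0.94],[-0.09,0,0]],[[-0.04,-0.03,0.94],[-0.09,0,0]],[[-0.04,-0.03,0.94],[-0.09,0,0]],[[-0.04,-0.03,0.94],[-0.09,0,0]],[[-0.04,-0.03,0.94],[-0.09,0,0]],[[-0.04,-0.03,0.94],[-0.09,0,0]],[[-0.04,-0.03,0.94],[-0.09,0,0]]], "grip": 0}}

```text
time: 0.82
tool_pos: [0.3626, 0.471, 0.2448]
tcp_rot: [0.113, 0.698, -0.114, 0.698]
wrist_force: [0.1, 0.3, -0.1]
finger_gap: 1.002
```

Request:
{"name": "apply_moves", "arguments": {"increments": [[[-0.04,-0.03,0.94],[-0.09,0,0]],[[-0.04,-0.03,0.94],[-0.09,0,0]],[[-0.04,-0.03,0.94],[-0.09,0,0]],[[-0.04,-0.03,0.94],[-0.09,0,0]],[[-0.04,-0.03,0.94],[-0.09,0,0]],[[0,0,0],[0,0,0]]]}}

```text
time: 1.32
tool_pos: [0.4536, 0.4391, 0.2487]
tcp_rot: [0.098, 0.7, -0.098, 0.701]
wrist_force: [0.5, 0.2, 0.0]
finger_gap: 1.002
```

Run:
```python
from h import *
for n in ['side','wrist','scene']: snap(n,n+'1')
p,r=pose();print(p,r.as_matrix().round(3)); s=observe();print(s['time'],s['joints'].round(2))
w=cv2.imread('pics/wrist1.png')
for P in [(.5714,.3898,.106),(.551,.0755,.038)]: print(proj(load('wrist1'),P),proj(load('scene1'),P))
cv2.imwrite('pics/w1.png',cv2.resize(w,(800,600),interpolation=cv2.INTER_CUBIC))
```

```text
[0.45007544 0.44058762 0.24861617] [[-0.001  0.273  0.962]
 [-0.     0.962 -0.273]
 [-1.    -0.001 -0.001]]
1.4667 [ 0.59  0.29  1.45  0.    1.4  -0.71]
(np.float64(267.7845513860662), np.float64(311.3291096101012)) (np.float64(201.24627040623244), np.float64(209.45768091572594))
(np.float64(49.29575607245468), np.float64(323.2569044107156)) (np.float64(320.79245633011453), np.float64(199.89946835633808))
```

View pics/w1.png

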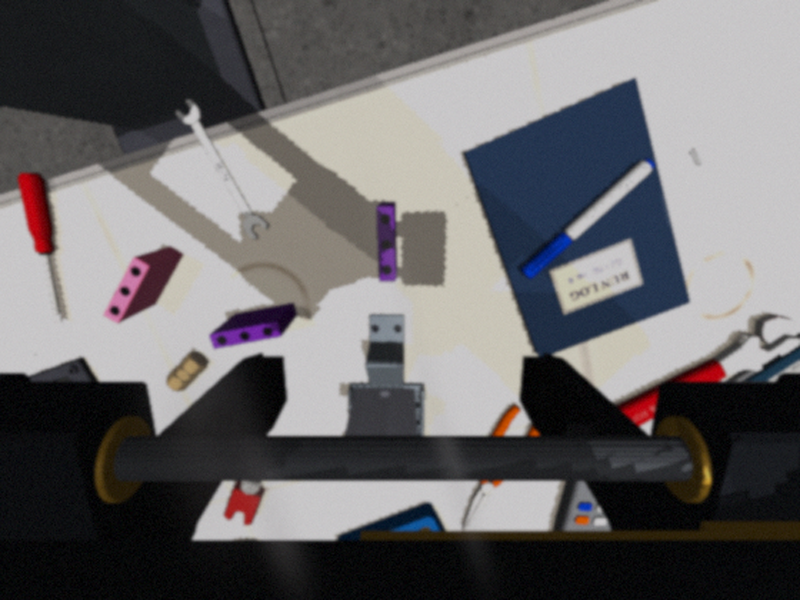

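The wrist view shows the rest strip at about (387,345) and the plate's lower face below it, but the bar hides its top. I'll triangulate from the scene and side cameras instead.

Run:
```python
from h import *
a=cv2.imread('pics/scene1.png');b=cv2.imread('pics/side1.png')
f=lambda i,x,y,w,h,k:cv2.resize(i[y:y+h,x:x+w],None,fx=k,fy=k,interpolation=cv2.INTER_CUBIC)
top=np.hstack([f(a,170,190,66,100,6)[:, :396],f(b,220,225,66,100,6)[:, :396]])
cv2.imwrite('pics/c2.png',top)
```

```text
(no output)
```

View pics/c2.png

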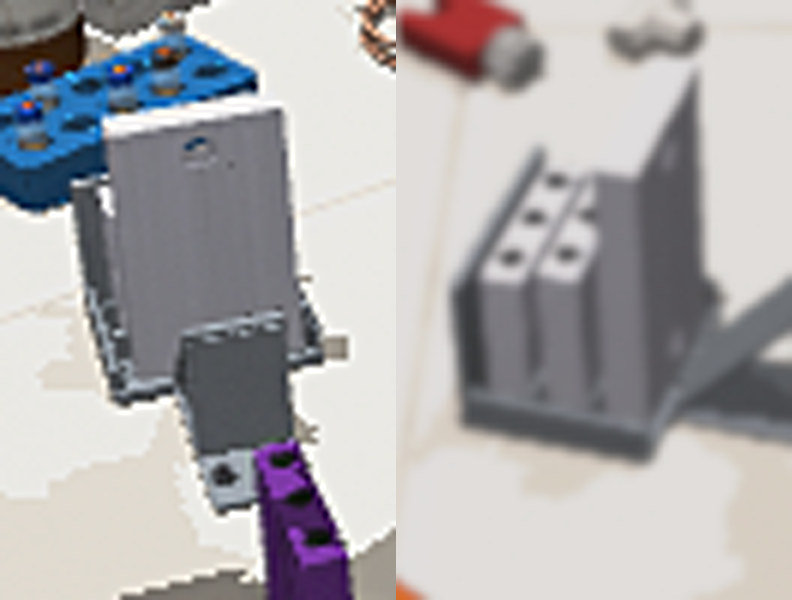

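Run:
```python
from h import *
a=load('scene1');b=load('side1')
S=lambda x,y:(a,170+(x-2.5)/6,190+(y-2.5)/6); D=lambda x,y:(b,220+(x-2.5)/6,225+(y-2.5)/6)
L,e1=tri([S(106,141),D(240,181)]);Q,e2=tri([S(284,109),D(301,69)])
print(L,e1,Q,e2)
d=(L-Q);print(np.linalg.norm(d),np.degrees(np.arctan2(d[0],d[1])))
I=onz(D(202,172)[0],*D(202,172)[1:],.106);print(I, (L-I))
# rest top corners & strip foot
print(tri([S(181,328),D(390,278)]) if 0 else '')
print(onz(*S(182,330),.055),onz(*S(286,312),.055),onz(*S(190,449),0.006),onz(*S(296,435),.006))
```

```text
[0.58141063 0.41555528 0.10327195] [np.float64(0.0013159575774957801), np.float64(0.0013159575774956546)] [0.5652947  0.35730048 0.10255728] [np.float64(0.0006126043913033767), np.float64(0.0006126043913035436)]
0.060447124527894636 15.463867014006855
[0.59287534 0.41253932 0.106     ] [-0.01146471  0.00301595 -0.00272805]

[0.52980262 0.41963721 0.055     ] [0.51850309 0.38718059 0.055     ] [0.53178874 0.42098596 0.006     ] [0.51693388 0.38847761 0.006     ]
```

Run:
```python
from h import *
T=toolR([0,0,-1],[.27,.963,0])
plan([.579,.386,.15],T)
plan([.579,.386,.072],T,frm=(np.array([.579,.386,.15]),T))
```

```text
7 rows [0.704, -0.125, 0.993] [-0.005, -0.001, 0.001]
4 rows [0.975, 0.0, 0.0] [0.0, 0.0, 0.0]
```

Request:
{"name": "apply_moves", "arguments": {"increments": [[[0.7,-0.125,0.99],[-0.005,0,0]],[[0.7,-0.125,0.99],[-0.005,0,0]],[[0.7,-0.125,0.99],[-0.005,0,0]],[[0.7,-0.125,0.99],[-0.005,0,0]],[[0.7,-0.125,0.99],[-0.005,0,0]],[[0.7,-0.125,0.99],[-0.005,0,0]],[[0.7,-0.125,0.99],[-0.005,0,0]],[[0,0,0],[0,0,0]]]}}

```text
time: 2.13
tool_pos: [0.5795, 0.3843, 0.1473]
tcp_rot: [0.096, 0.702, -0.098, 0.699]
wrist_force: [0.0, 0.5, -0.5]
finger_gap: 0.999
```

Run:
```python
from h import *
for n in ['side','wrist','scene']: snap(n,n+'2')
print(pose()[0])
a=cv2.imread('pics/scene2.png');b=cv2.imread('pics/side2.png');w=cv2.imread('pics/wrist2.png')
f=lambda i,x,y,ww,h,k:cv2.resize(i[y:y+h,x:x+ww],None,fx=k,fy=k,interpolation=cv2.INTER_CUBIC)
cv2.imwrite('pics/c3.png',np.hstack([f(a,140,150,130,140,3),f(b,200,170,130,140,3)]))
T=toolR([0,0,-1],[.27,.963,0]);plan([.579,.386,.072],T)
```

```text
[0.57821482 0.38695518 0.15121825]
4 rows [0.99, -0.009, 0.013] [0.003, -0.002, 0.0]
```

View pics/c3.png

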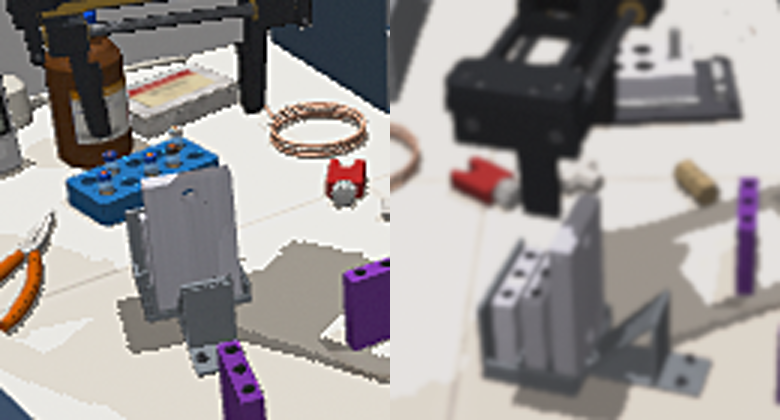

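Request:
{"name": "apply_moves", "arguments": {"increments": [[[0.99,0,0],[0,0,0]],[[0.99,0,0],[0,0,0]],[[0.99,0,0],[0,0,0]],[[0.99,0,0],[0,0,0]],[[0,0,0],[0,0,0]]]}}

```text
time: 2.7
tool_pos: [0.5757, 0.3864, 0.0687]
tcp_rot: [0.095, 0.702, -0.097, 0.699]
wrist_force: [-1.3, -0.7, -0.6]
finger_gap: 0.998
```

Run:
```python
from h import *
print(pose()[0],observe()['wrist_force'],observe()['time'])
for n in ['side','scene']: snap(n,n+'3')
a=cv2.imread('pics/scene3.png');b=cv2.imread('pics/side3.png')
f=lambda i,x,y,ww,h,k:cv2.resize(i[y:y+h,x:x+ww],None,fx=k,fy=k,interpolation=cv2.INTER_CUBIC)
cv2.imwrite('pics/c4.png',np.hstack([f(a,150,170,100,120,4),f(b,210,190,100,120,4)]))
```

```text
[0.57573875 0.38636978 0.06868209] [-1.25174368 -0.74922762 -0.55701169] 2.7
```

View pics/c4.png

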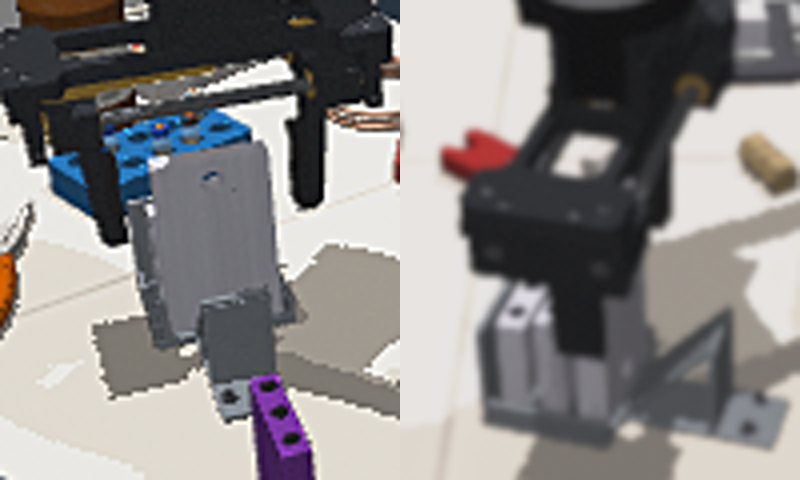

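Run:
```python
from h import *
b=load('side3');p,r=pose();print(p);M=r.as_matrix()
for sy in (.044,.0615):
  for sz in (-.009,.009): 
    u=proj(b,p+M[:,1]*sy+M[:,2]*sz);print(sy,sz,((u[0]-210)*4+400,(u[1]-190)*4))
for d in (-.007,.007):
    q=np.array([.579,.386,.07])+M[:,1]*.03+M[:,2]*d;u=proj(b,q);print('plate',((u[0]-210)*4+400,(u[1]-190)*4))
```

```text
[0.57830977 0.38710866 0.07262343]
0.044 -0.009 (np.float64(599.9662406317188), np.float64(339.77307462443855))
0.044 0.009 (np.float64(561.3178041800417), np.float64(333.01477180694474))
0.0615 -0.009 (np.float64(587.4360887969931), np.float64(365.20086371569096))
0.0615 0.009 (np.float64(548.1858458811103), np.float64(358.2042033248749))
plate (np.float64(604.2070910816994), np.float64(322.2614831784613))
plate (np.float64(574.5984148430797), np.float64(317.1501599003634))
```

Request:
{"name": "apply_moves", "arguments": {"increments": [[[0,0,0],[0,0,0]],[[0,0,0],[0,0,0]],[[0,0,0],[0,0,0]],[[0,0,0],[0,0,0]],[[0,0,0],[0,0,0]],[[0,0,0],[0,0,0]],[[0,0,0],[0,0,0]],[[0,0,0],[0,0,0]]], "grip": 1, "grip_force": 12}}

```text
time: 3.47
tool_pos: [0.5801, 0.3859, 0.073]
tcp_rot: [0.096, 0.7, -0.096, 0.701]
wrist_force: [-1.1, -2.9, 5.6]
finger_gap: 0.68
```

Run:
```python
from h import *
s=observe();print(s['time'],s['finger_gap']*88,s['wrist_force'],s['tool_pos'])
p,r=pose();M=r.as_matrix();xr=M[:,2].copy();xr[2]=0;xr/=np.linalg.norm(xr);yr=np.cross([0,0,1],xr)
# pivot: lower front edge; plate centre assumed at rack x offset: front face = (.5725,.388)
front=np.array([.5725,.388]); piv=np.array([*(p[:2]-xr[:2]*0.0),.006]); fx=(front-p[:2])@xr[:2]; print('front off',fx)
piv=piv+xr*fx
for deg in (10,38,42,45):
    A=R.from_rotvec(-yr*np.radians(deg)); 
    print(deg,A.apply(p-piv)+piv); plan(A.apply(p-piv)+piv,A*r)
```

```text
3.4667 59.82641989954615 [-1.06202958 -2.94772752  5.58765595] [0.58009293 0.38588908 0.07300294]
front off -0.007880889483308652
10 [0.56877328 0.38905732 0.07335351]
2 rows [-0.022, 0.0, -0.293] [-0.0, -0.833, -0.0]
38 [0.5387596  0.3974578  0.06365099]
7 rows [-0.023, 0.0, -0.319] [-0.0, -0.905, -0.0]
42 [0.53496909 0.39851872 0.06106623]
7 rows [-0.023, 0.0, -0.352] [-0.0, -1.0, -0.0]
45 [0.53224525 0.39928109 0.05895086]
8 rows [-0.023, 0.0, -0.33] [-0.0, -0.937, -0.0]
```

Request:
{"name": "apply_moves", "arguments": {"increments": [[[-0.05,0,0],[0,0,0]],[[-0.012,0,-0.176],[0,-0.5,0]],[[-0.012,0,-0.176],[0,-0.5,0]],[[-0.012,0,-0.176],[0,-0.5,0]],[[0,0,0],[0,0,0]]]}}

```text
time: 3.88
tool_pos: [0.5669, 0.3894, 0.0724]
tcp_rot: [0.087, 0.644, -0.103, 0.753]
wrist_force: [0.0, -1.9, 0.6]
finger_gap: 0.681
```

Request:
{"name": "apply_moves", "arguments": {"increments": [[[-0.012,0,-0.176],[0,-0.5,0]],[[-0.012,0,-0.176],[0,-0.5,0]],[[-0.012,0,-0.176],[0,-0.5,0]],[[-0.012,0,-0.176],[0,-0.5,0]],[[-0.012,0,-0.176],[0,-0.5,0]],[[-0.012,0,-0.176],[0,-0.5,0]],[[-0.012,0,-0.176],[0,-0.5,0]],[[0,0,0],[0,0,0]]]}}

```text
time: 4.55
tool_pos: [0.5437, 0.3954, 0.0648]
tcp_rot: [0.066, 0.496, -0.118, 0.857]
wrist_force: [-0.7, -1.3, -1.7]
finger_gap: 0.679
```

Run:
```python
from h import *
for n in ['side','scene']: snap(n,n+'4')
s=observe();print(s['time'],s['finger_gap']*88,s['wrist_force'],s['tool_pos'],s['ft_torque'])
print('tilt',np.degrees(np.arccos(-pose()[1].as_matrix()[2,0])))
a=cv2.imread('pics/scene4.png');b=cv2.imread('pics/side4.png')
f=lambda i,x,y,ww,h,k:cv2.resize(i[y:y+h,x:x+ww],None,fx=k,fy=k,interpolation=cv2.INTER_CUBIC)
cv2.imwrite('pics/c5.png',np.hstack([f(a,150,170,100,120,4),f(b,220,200,100,120,4)]))
```

```text
4.65 60.01376169061737 [-0.39212064 -0.64926216 -3.16733795] [0.5457641  0.3953597  0.06630738] [0.17500307 0.51016614 0.0240792 ]
tilt 29.82684755758537
```

View pics/c5.png

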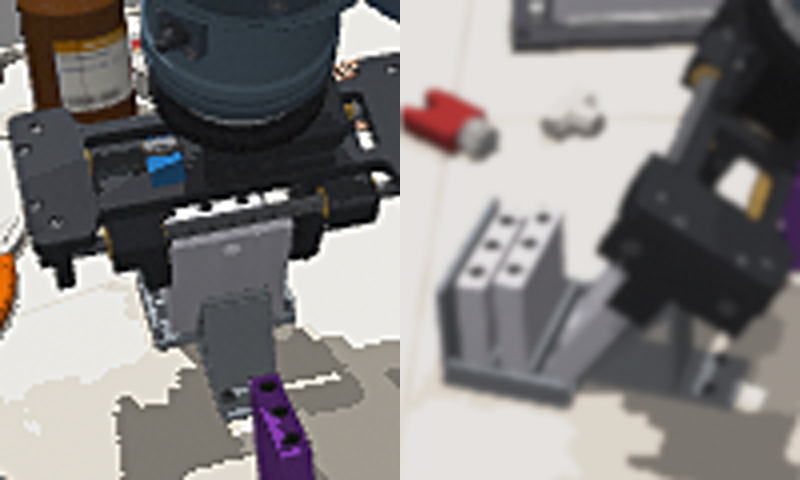

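Request:
{"name": "apply_moves", "arguments": {"increments": [[[-0.012,0,-0.176],[0,-0.5,0]],[[-0.012,0,-0.176],[0,-0.5,0]],[[-0.012,0,-0.176],[0,-0.5,0]],[[0,0,0],[0,0,0]],[[0,0,0],[0,0,0]]]}}

```text
time: 5.07
tool_pos: [0.5375, 0.3976, 0.0615]
tcp_rot: [0.058, 0.428, -0.123, 0.894]
wrist_force: [0.1, 0.2, -2.1]
finger_gap: 0.678
```

Request:
{"name": "apply_moves", "arguments": {"increments": [[[-0.006,0,-0.088],[0,-0.25,0]],[[-0.006,0,-0.088],[0,-0.25,0]],[[0,0,0],[0,0,0]],[[0,0,0],[0,0,0]]]}}

```text
time: 5.4
tool_pos: [0.5353, 0.3984, 0.0601]
tcp_rot: [0.056, 0.404, -0.125, 0.905]
wrist_force: [0.3, -0.1, -2.8]
finger_gap: 0.683
```

Run:
```python
from h import *
s=observe();print(s['time'],s['finger_gap']*88,s['wrist_force'],s['tool_pos'],s['ft_torque'])
print('tilt',np.degrees(np.arccos(-pose()[1].as_matrix()[2,0])))
```

```text
5.4 60.1060995118237 [ 0.25811185 -0.07896474 -2.83291042] [0.53533772 0.39839375 0.06008333] [0.18671036 0.6061239  0.00748222]
tilt 41.89326438587461
```

Request:
{"name": "apply_moves", "arguments": {"increments": [[[0.025,0,-0.025],[0,0,0]],[[0.025,0,-0.025],[0,0,0]],[[0,0,0],[0,0,0]],[[0,0,0],[0,0,0]]]}}

```text
time: 5.73
tool_pos: [0.5349, 0.3986, 0.0587]
tcp_rot: [0.055, 0.403, -0.124, 0.905]
wrist_force: [-0.4, 0.4, -3.3]
finger_gap: 0.681
```

Request:
{"name": "apply_moves", "arguments": {"increments": [[[0,0,-0.025],[0,0,0]],[[0,0,-0.025],[0,0,0]],[[0,0,0],[0,0,0]],[[0,0,0],[0,0,0]]]}}

```text
time: 6.07
tool_pos: [0.5343, 0.3988, 0.0583]
tcp_rot: [0.055, 0.403, -0.124, 0.905]
wrist_force: [3.9, -1.1, -0.8]
finger_gap: 0.679
```

Run:
```python
from h import *
s=observe();M=pose()[1].as_matrix();print(s['wrist_force'],'tool axes',M.T@s['wrist_force'],s['tool_pos'],M.T@s['ft_torque'])
```

```text
[ 3.8678015  -1.1247635  -0.76029624] tool axes [ 3.26219666 -0.04063255  2.48182467] [0.5343459  0.39877924 0.0583197 ] [ 0.02025296  0.01257462 -0.16535729]
```

Request:
{"name": "apply_moves", "arguments": {"increments": [[[0.03,0,0],[0,0,0]],[[0.03,0,0],[0,0,0]],[[0,0,0],[0,0,0]],[[0,0,0],[0,0,0]]]}}

```text
time: 6.4
tool_pos: [0.5348, 0.399, 0.0578]
tcp_rot: [0.055, 0.402, -0.124, 0.905]
wrist_force: [-2.9, -1.9, 5.2]
finger_gap: 0.684
```

Run:
```python
from h import *
s=observe();M=pose()[1].as_matrix();print(s['wrist_force'],'tool axes',M.T@s['wrist_force'],s['tool_pos'],M.T@s['ft_torque'])
```

```text
[-2.86660647 -1.89421847  5.18858583] tool axes [-5.36118852 -2.5932646   1.80542393] [0.53484686 0.39898795 0.05779161] [ 0.03262704 -0.06076709 -0.44522294]
```

Request:
{"name": "apply_moves", "arguments": {"increments": [[[0,0,0],[0,0,0]],[[0,0,0],[0,0,0]],[[0,0,0],[0,0,0]],[[0,0,0],[0,0,0]],[[0,0,0],[0,0,0]],[[0,0,0],[0,0,0]]], "grip": 0}}

```text
time: 6.9
tool_pos: [0.5345, 0.3987, 0.0567]
tcp_rot: [0.055, 0.403, -0.124, 0.905]
wrist_force: [0.1, -0.3, -0.8]
finger_gap: 1.001
```

Request:
{"name": "apply_moves", "arguments": {"increments": [[[-0.5,0,0],[0,0,0]],[[-0.9,0,0],[0,0,0]],[[-0.9,0,0],[0,0,0]],[[-0.9,0,0],[0,0,0]],[[-0.9,0,0],[0,0,0]],[[-0.9,0,0],[0,0,0]],[[-0.5,0,0],[0,0,0]],[[0,0,0],[0,0,0]]]}}

```text
time: 7.57
tool_pos: [0.4631, 0.4201, 0.1411]
tcp_rot: [0.056, 0.402, -0.123, 0.906]
wrist_force: [0.7, 0.5, -0.3]
finger_gap: 0.998
```

Run:
```python
from h import *
for n in ['side','scene','wrist']: snap(n,n+'5')
s=observe();print(s['time'],s['wrist_force'],s['tool_pos'],s['joints'].round(2))
a=cv2.imread('pics/scene5.png');b=cv2.imread('pics/side5.png');w=cv2.imread('pics/wrist5.png')
f=lambda i,x,y,ww,h,k:cv2.resize(i[y:y+h,x:x+ww],None,fx=k,fy=k,interpolation=cv2.INTER_CUBIC)
cv2.imwrite('pics/c6.png',np.hstack([f(a,150,190,80,110,5),f(b,225,210,80,110,5)]))
```

```text
7.7167 [ 0.33464429  0.17399869 -1.03944107] [0.46371436 0.41825996 0.1382575 ] [ 0.85  0.35  1.81 -0.92  0.86  0.13]
```

View pics/c6.png

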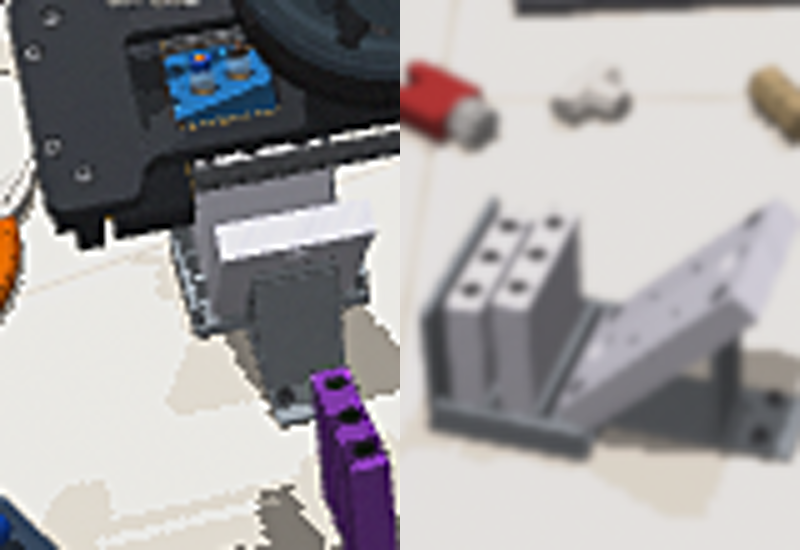

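The plate rests on the sloping strip on its own, and both short plates are standing. In the crop the near upper corner of its top end is at about (740,298).

Run:
```python
from h import *
p,r=pose();M=r.as_matrix();print(M.round(3),np.degrees(np.arccos(-M[2,0])))
T=np.array([.5345,.3988,.0575]); 
C=T+M[:,0]*.017-M[:,2]*.001; print('C',C)
b=load('side5');a=load('scene5')
for z in (-1,1):
  for y in (-1,1):
    for x in (-1,1):
      P=C-M[:,0]*.05*z+M[:,1]*.03*y+M[:,2]*.007*x
      u=proj(b,P);v=proj(a,P);print('end' if z>0 else 'foot','near' if y>0 else 'far','up' if x>0 else 'low',P.round(3),'side',(int((u[0]-225)*5+400),int((u[1]-210)*5)),'scene',(int((v[0]-150)*5),int((v[1]-190)*5)))
xr=np.array([M[0,2],M[1,2],0]);xr/=np.linalg.norm(xr);yr=np.cross([0,0,1],xr);print('xr',xr)
t=np.radians(20);G=toolR(-np.sin(t)*xr-np.cos(t)*np.array([0,0,1]),yr)
g=C+G.as_matrix()[:,0]*.019; ap=g-G.as_matrix()[:,0]*.1
print(g,ap,G.as_matrix().round(3)); plan(ap,G); plan(g,G,frm=(ap,G))
```

```text
[[ 0.644  0.269  0.716]
 [-0.18   0.963 -0.2  ]
 [-0.743 -0.     0.669]] 41.98943991202506
C [0.54473577 0.39593333 0.04419545]
foot far low [0.564 0.359 0.002] side (634, 341) scene (350, 291)
foot far up [0.574 0.357 0.012] side (608, 318) scene (342, 261)
foot near low [0.58  0.417 0.002] side (587, 443) scene (212, 321)
foot near up [0.59  0.414 0.012] side (560, 419) scene (205, 290)
end far low [0.499 0.377 0.077] side (801, 218) scene (378, 224)
end far up [0.509 0.375 0.086] side (774, 194) scene (369, 191)
end near low [0.516 0.435 0.077] side (761, 320) scene (224, 256)
end near up [0.526 0.432 0.086] side (733, 294) scene (216, 221)
xr [ 0.96318317 -0.26884603  0.        ]
[0.53847664 0.39768039 0.02634129] [0.57141945 0.38848531 0.12031055] [[-0.329  0.269  0.905]
 [ 0.092  0.963 -0.253]
 [-0.94  -0.    -0.342]]
11 rows [0.211, 0.001, 0.497] [-0.0, 0.939, 0.0]
6 rows [0.833, -0.0, -0.0] [0.0, 0.0, 0.0]
```

Request:
{"name": "apply_moves", "arguments": {"increments": [[[0.2,0,0.5],[0,0.94,0]],[[0.2,0,0.5],[0,0.94,0]],[[0.2,0,0.5],[0,0.94,0]],[[0.2,0,0.5],[0,0.94,0]],[[0.2,0,0.5],[0,0.94,0]],[[0.2,0,0.5],[0,0.94,0]],[[0.2,0,0.5],[0,0.94,0]],[[0.2,0,0.5],[0,0.94,0]]]}}

```text
time: 8.38
tool_pos: [0.546, 0.395, 0.1393]
tcp_rot: [0.1, 0.721, -0.093, 0.68]
wrist_force: [0.4, 0.4, -0.5]
finger_gap: 1.003
```

Request:
{"name": "apply_moves", "arguments": {"increments": [[[0.2,0,0.5],[0,0.94,0]],[[0.2,0,0.5],[0,0.94,0]],[[0.2,0,0.5],[0,0.94,0]],[[0,0,0],[0,0,0]],[[0,0,0],[0,0,0]]]}}

```text
time: 8.8
tool_pos: [0.5718, 0.3859, 0.1185]
tcp_rot: [0.112, 0.813, -0.08, 0.566]
wrist_force: [-0.9, 0.0, 0.8]
finger_gap: 1.002
```

Run:
```python
from h import *
s=observe();print(s['time'],s['wrist_force'],s['tool_pos'],s['joints'].round(2))
xr=np.array([.963,-.269,0]);yr=np.array([.269,.963,0]);t=np.radians(20);G=toolR(-np.sin(t)*xr-np.cos(t)*np.array([0,0,1]),yr)
C=np.array([.5445,.396,.0465]);g=C+G.as_matrix()[:,0]*.019
print(pose()[1].as_matrix().round(3));plan(g,G)
```

```text
8.8 [-0.86592929  0.01299347  0.75871378] [0.57176347 0.38593935 0.11854652] [ 0.33  0.72  1.15  0.2   1.57 -0.99]
[[-0.334  0.273  0.902]
 [ 0.091  0.962 -0.257]
 [-0.938 -0.004 -0.346]]
5 rows [0.966, 0.025, -0.023] [-0.01, -0.009, 0.005]
```

Request:
{"name": "apply_moves", "arguments": {"increments": [[[0.8,0.02,-0.02],[0,0,0]],[[0.8,0.02,-0.02],[0,0,0]],[[0.8,0.02,-0.02],[0,0,0]],[[0.8,0.02,-0.02],[0,0,0]],[[0.8,0.02,-0.02],[0,0,0]],[[0.8,0,0],[0,0,0]],[[0,0,0],[0,0,0]],[[0,0,0],[0,0,0]]]}}

```text
time: 9.47
tool_pos: [0.537, 0.4002, 0.0337]
tcp_rot: [0.111, 0.812, -0.078, 0.568]
wrist_force: [0.1, 0.6, 0.5]
finger_gap: 1.0
```

Run:
```python
from h import *
for n in ['side','scene']: snap(n,n+'6')
s=observe();print(s['time'],s['wrist_force'],s['tool_pos'])
a=cv2.imread('pics/scene6.png');b=cv2.imread('pics/side6.png')
f=lambda i,x,y,ww,h,k:cv2.resize(i[y:y+h,x:x+ww],None,fx=k,fy=k,interpolation=cv2.INTER_CUBIC)
cv2.imwrite('pics/c7.png',np.hstack([f(a,150,190,80,110,5),f(b,225,210,80,110,5)]))
```

```text
9.5667 [-0.71570592 -0.10587536 -0.3808232 ] [0.53900546 0.40030662 0.03525402]
```

View pics/c7.png

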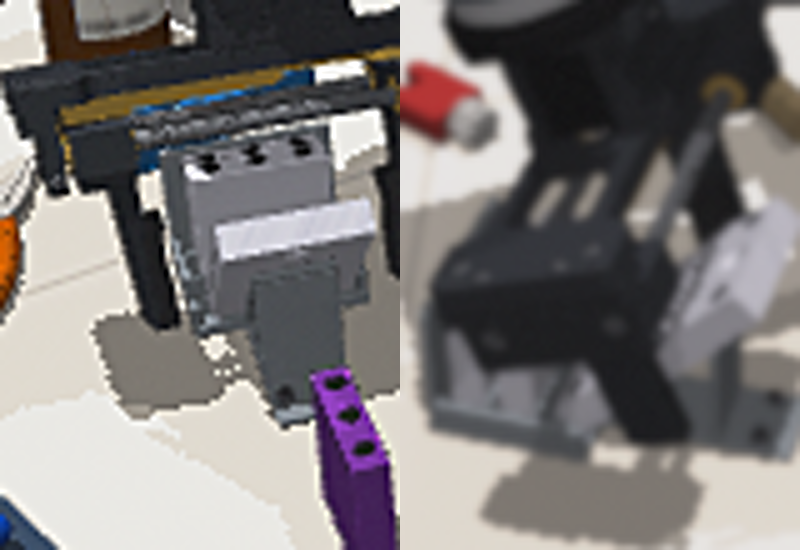

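Request:
{"name": "apply_moves", "arguments": {"increments": [[[0.2,0,0],[0,0,0]],[[0,0,0],[0,0,0]]]}}

```text
time: 9.73
tool_pos: [0.5375, 0.4002, 0.0304]
tcp_rot: [0.112, 0.811, -0.078, 0.569]
wrist_force: [-0.7, -0.2, 0.7]
finger_gap: 1.0
```

Request:
{"name": "apply_moves", "arguments": {"increments": [[[0,0,0],[0,0,0]],[[0,0,0],[0,0,0]],[[0,0,0],[0,0,0]],[[0,0,0],[0,0,0]],[[0,0,0],[0,0,0]],[[0,0,0],[0,0,0]],[[0,0,0],[0,0,0]],[[0,0,0],[0,0,0]]], "grip": 1, "grip_force": 25}}

```text
time: 10.4
tool_pos: [0.5372, 0.3998, 0.0297]
tcp_rot: [0.111, 0.812, -0.078, 0.568]
wrist_force: [0.0, -1.6, 0.1]
finger_gap: 0.675
```

Run:
```python
from h import *
s=observe();print(s['time'],s['finger_gap']*88,s['wrist_force'],s['tool_pos'],pose()[1].as_matrix().round(3))
```

```text
10.4 59.373323174249215 [ 0.02547276 -1.63559886  0.13378124] [0.5371745  0.39981026 0.02970178] [[-0.33   0.269  0.905]
 [ 0.092  0.963 -0.253]
 [-0.94  -0.    -0.342]]
```

Request:
{"name": "apply_moves", "arguments": {"increments": [[[-0.3,0,-0.11],[0,0,0]],[[-0.7,0,-0.25],[0,0,0]],[[-0.9,0,-0.33],[0,0,0]],[[-0.9,0,-0.33],[0,0,0]],[[-0.9,0,-0.33],[0,0,0]],[[-0.9,0,-0.33],[0,0,0]],[[-0.9,0,-0.33],[0,0,0]],[[0,0,0],[0,0,0]]]}}

```text
time: 11.07
tool_pos: [0.5392, 0.4014, 0.1528]
tcp_rot: [0.113, 0.81, -0.076, 0.571]
wrist_force: [0.8, 0.2, -1.3]
finger_gap: 0.673
```

Run:
```python
from h import *
s=observe();print(s['time'],s['finger_gap']*88,s['wrist_force'],s['tool_pos'])
a=cv2.imread('pics/scene1.png');b=cv2.imread('pics/side1.png')
f=lambda i,x,y,ww,h,k:cv2.resize(i[y:y+h,x:x+ww],None,fx=k,fy=k,interpolation=cv2.INTER_CUBIC)
cv2.imwrite('pics/c8.png',np.vstack([f(a,294,175,80,60,7)[:300].copy() if 0 else f(a,296,182,80,50,6),f(b,240,170,80,50,6)]))
```

```text
11.0667 59.206219317353124 [ 0.77747996  0.18629051 -1.29819815] [0.53918109 0.4014498  0.15277556]
```

View pics/c8.png

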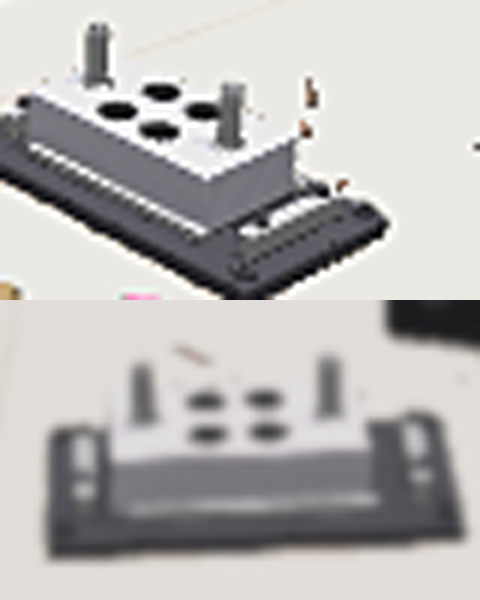

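Run:
```python
from h import *
a=load('scene1');b=load('side1')
S=lambda x,y:(a,296+(x-2.5)/6,182+(y-2.5)/6); D=lambda x,y:(b,240+(x-2.5)/6,170+(y-2.5)/6)
t=[]
for n,o in dict(farTip=[S(97,25),D(142,63)],nearTip=[S(233,84),D(330,57)],farBase=[S(99,83),D(146,122)],nearBase=[S(233,146),D(331,115)]).items():
    P,e=tri(o);t.append(P);print(n,P.round(4),np.array(e).round(4))
for A,B in (t[:2],t[2:]):
    d=A-B;print('mid',(A+B)/2,np.linalg.norm(d),np.degrees(np.arctan2(d[1],d[0])))
# bed bottom-corner yaw
for q in ((52,555),(465,538),(460,415),(55,428)): print(onz(*D(q[0],q[1]-300),0 if q[1]>500 else .01).round(4))
print(onz(*D(142,63),.066).round(4),onz(*D(330,57),.066).round(4),onz(*S(97,25),.066).round(4),onz(*S(233,84),.066).round(4))
```

```text
farTip [0.5896 0.0723 0.0634] [0.0015 0.0015]
nearTip [0.514  0.0662 0.063 ] [0.0009 0.0009]
farBase [0.5891 0.0702 0.0352] [0.0013 0.0013]
nearBase [0.5135 0.0639 0.0343] [0.0011 0.0011]
mid [0.55182806 0.06925952 0.06320316] 0.07582880880076596 4.624579901924341
mid [0.55126615 0.06703216 0.03473412] 0.07585128891831111 4.811094565080955
[0.6266 0.113  0.    ]
[0.4599 0.1026 0.    ]
[0.4576 0.0201 0.01  ]
[0.6303 0.0286 0.01  ]
[0.5897 0.0738 0.066 ] [0.5142 0.07   0.066 ] [0.5833 0.0787 0.066 ] [0.5087 0.0721 0.066 ]
```

```bash
cat >> h.py <<'E'
def mould(yaw=4.3,tilt=28):
    y=np.radians(yaw);t=np.radians(tilt);xm=np.array([np.cos(y),np.sin(y),0]);return toolR(np.sin(t)*xm-np.cos(t)*np.array([0,0,1]),np.cross([0,0,1],xm)),xm
E
python3 - <<'E'
from h import *
G,xm=mould();M=G.as_matrix();p,r=pose()
gp=np.array([.5505,.0685,.115]);T=gp+M[:,0]*.019;print(T)
mid=p+np.array([0,-.06,.02])
n=plan(mid,G); n2=plan(T,G,frm=(mid,G))
E
```

```text
[0.55939485 0.06916881 0.098224  ]
8 rows [-0.138, -0.367, 0.049] [-0.426, -0.982, 0.024]
14 rows [0.235, -0.975, -0.126] [0.0, 0.0, 0.0]
```

Request:
{"name": "apply_moves", "arguments": {"increments": [[[-0.14,-0.37,0.05],[-0.426,-0.982,0.024]],[[-0.14,-0.37,0.05],[-0.426,-0.982,0.024]],[[-0.14,-0.37,0.05],[-0.426,-0.982,0.024]],[[-0.14,-0.37,0.05],[-0.426,-0.982,0.024]],[[-0.14,-0.37,0.05],[-0.426,-0.982,0.024]],[[-0.14,-0.37,0.05],[-0.426,-0.982,0.024]],[[-0.14,-0.37,0.05],[-0.426,-0.982,0.024]],[[-0.14,-0.37,0.05],[-0.426,-0.982,0.024]]]}}

```text
time: 11.73
tool_pos: [0.5363, 0.3399, 0.1677]
tcp_rot: [-0.022, 0.516, 0.032, 0.856]
wrist_force: [0.9, -0.6, -3.5]
finger_gap: 0.675
```

Request:
{"name": "apply_moves", "arguments": {"increments": [[[0,-0.4,0],[0,0,0]],[[0,-0.8,0],[0,0,0]],[[0.2,-0.8,-0.1],[0,0,0]],[[0.2,-0.8,-0.1],[0,0,0]],[[0.2,-0.8,-0.1],[0,0,0]],[[0.2,-0.8,-0.1],[0,0,0]],[[0.2,-0.8,-0.1],[0,0,0]],[[0.2,-0.8,-0.1],[0,0,0]]]}}

```text
time: 12.4
tool_pos: [0.5469, 0.2189, 0.1407]
tcp_rot: [-0.02, 0.519, 0.031, 0.854]
wrist_force: [-0.5, 0.1, -3.3]
finger_gap: 0.675
```

Run:
```python
from h import *
s=observe();print(s['time'],s['finger_gap']*88,s['wrist_force'],s['joints'].round(2))
G,xm=mould();M=G.as_matrix();p,r=pose();print(p,r.as_matrix().round(3),M.round(3))
gp=np.array([.5505,.0685,.115]);T=gp+M[:,0]*.019
plan(T,G)
```

```text
12.4 59.365611397721125 [-0.49916817  0.10276649 -3.29296804] [ 0.22  0.09  2.01 -0.12  0.57 -1.34]
[0.54693566 0.21891364 0.14067393] [[ 0.459 -0.073  0.886]
 [ 0.032  0.997  0.066]
 [-0.888 -0.002  0.46 ]] [[ 0.468 -0.075  0.88 ]
 [ 0.035  0.997  0.066]
 [-0.883  0.     0.469]]
8 rows [0.24, -0.939, -0.116] [-0.001, -0.013, 0.003]
```

Request:
{"name": "apply_moves", "arguments": {"increments": [[[0.24,-0.94,-0.12],[0,-0.013,0]],[[0.24,-0.94,-0.12],[0,-0.013,0]],[[0.24,-0.94,-0.12],[0,-0.013,0]],[[0.24,-0.94,-0.12],[0,-0.013,0]],[[0.24,-0.94,-0.12],[0,-0.013,0]],[[0.24,-0.94,-0.12],[0,-0.013,0]],[[0.24,-0.94,-0.12],[0,-0.013,0]],[[0.24,-0.94,-0.12],[0,-0.013,0]]]}}

```text
time: 13.07
tool_pos: [0.5594, 0.0688, 0.0985]
tcp_rot: [-0.019, 0.514, 0.031, 0.857]
wrist_force: [0.1, 0.7, -1.7]
finger_gap: 0.674
```

Request:
{"name": "apply_moves", "arguments": {"increments": [[[0,0,0],[0,0,0]],[[0,0,0],[0,0,0]]]}}

```text
time: 13.23
tool_pos: [0.5592, 0.0688, 0.0983]
tcp_rot: [-0.019, 0.514, 0.03, 0.857]
wrist_force: [0.3, 0.6, -2.8]
finger_gap: 0.676
```

Run:
```python
from h import *
for n in ['side','scene','wrist']: snap(n,n+'7')
s=observe();print(s['time'],s['finger_gap']*88,s['wrist_force'],s['tool_pos'])
G,xm=mould();M=G.as_matrix();gp=np.array([.5505,.0685,.115]);plan(gp+M[:,0]*.019,G)
for n in ['side7','scene7','wrist7']:
    c=load(n);print(n,[tuple(np.round(proj(c,q),0)) for q in [(.5515,.0685,.115),(.59,.07,.066),(.513,.065,.066)]])
a=cv2.imread('pics/scene7.png');b=cv2.imread('pics/side7.png');w=cv2.imread('pics/wrist7.png')
f=lambda i,x,y,ww,h,k:cv2.resize(i[y:y+h,x:x+ww],None,fx=k,fy=k,interpolation=cv2.INTER_CUBIC)
cv2.imwrite('pics/c9.png',np.hstack([f(a,280,150,100,75,4),f(b,230,140,100,75,4)])); 
i=np.vstack([cv2.imread('pics/c9.png'),np.hstack([f(w,100,100,200,150,2),f(w,300,100,200,150,2)])]);cv2.imwrite('pics/c9.png',i)
```

```text
13.3833 59.56933066794467 [ 0.20656655  1.08677523 -2.12164904] [0.55902988 0.07047212 0.09875185]
1 rows [0.03, -0.066, -0.001] [0.01, 0.026, 0.02]
side7 [(np.float64(279.0), np.float64(161.0)), (np.float64(263.0), np.float64(179.0)), (np.float64(295.0), np.float64(178.0))]
scene7 [(np.float64(324.0), np.float64(171.0)), (np.float64(313.0), np.float64(184.0)), (np.float64(335.0), np.float64(194.0))]
wrist7 [(np.float64(279.0), np.float64(283.0)), (np.float64(278.0), np.float64(251.0)), (np.float64(278.0), np.float64(155.0))]
```

Request:
{"name": "apply_moves", "arguments": {"increments": [[[0.47,0,-0.25],[0,0,0]],[[0.47,0,-0.25],[0,0,0]],[[0.47,0,-0.25],[0,0,0]],[[0,0,0],[0,0,0]],[[0,0,0],[0,0,0]]]}}

```text
time: 13.8
tool_pos: [0.5585, 0.0708, 0.0662]
tcp_rot: [-0.021, 0.514, 0.032, 0.857]
wrist_force: [0.4, -0.9, -2.2]
finger_gap: 0.675
```

Run:
```python
from h import *
for n in ['side','scene','wrist']: snap(n,n+'8')
s=observe();print(s['time'],s['finger_gap']*88,s['wrist_force'],s['tool_pos'])
a=cv2.imread('pics/scene8.png');b=cv2.imread('pics/side8.png');w=cv2.imread('pics/wrist8.png')
f=lambda i,x,y,ww,h,k:cv2.resize(i[y:y+h,x:x+ww],None,fx=k,fy=k,interpolation=cv2.INTER_CUBIC)
cv2.imwrite('pics/c9.png',np.vstack([np.hstack([f(a,296,160,80,65,5),f(b,240,155,80,65,5)]),np.hstack([f(w,180,80,200,135,2),f(w,180,200,200,135,2)])]))
```

```text
13.95 59.617207734137686 [-0.19023348  0.36981842 -1.90259092] [0.55952796 0.07020292 0.06751667]
```

View pics/c9.png

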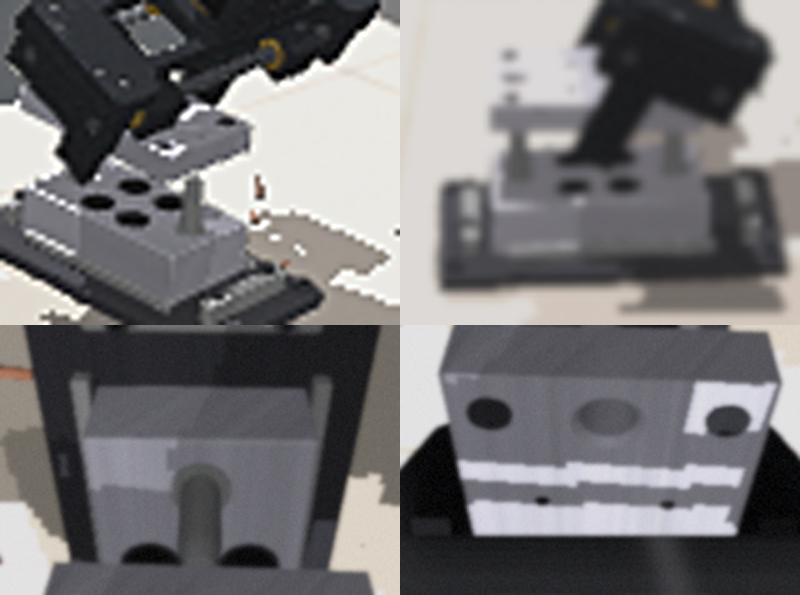

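The wrist crop shows the near pin's base at about px (280.5,162) and the plate's near hole at px (284,246). The plate is level and parallel to the block.

Run:
```python
from h import *
c=load('wrist8');G,xm=mould();ym=np.cross([0,0,1],xm);p=np.array([.559,.0702,.0670]);o,_=ray(c,0,0);print('cam',o)
E=c['extrinsics']
eL=(180+43/2,200+50/2);eR=(180+380/2,200+55/2);lL=(203.5,201.5);lR=(366,205);h=(284,246)
for zt in (.088,.091,.094):
    a,b=onz(c,*eL,zt),onz(c,*eR,zt);H=onz(c,*h,zt);l1,l2=onz(c,*lL,zt-.014),onz(c,*lR,zt-.014)
    print(zt,'w',np.linalg.norm(a-b),np.linalg.norm(l1-l2),'endmid',((a+b)/2).round(4),'lowmid',((l1+l2)/2).round(4),'hole',H.round(4),'edge-hole',((H-(a+b)/2)@xm).round(4),'yaw',np.degrees(np.arctan2(-(a-b)[0],(a-b)[1])).round(2),(np.degrees(np.arctan2(-(l1-l2)[0],(l1-l2)[1]))).round(2))
P=onz(c,280.5,162.5,.038);print('pin',P)
bl=onz(c,180+85/2,80+112/2,.038);br=onz(c,180+318/2,80+115/2,.038);print('block near edge',bl,br,np.linalg.norm(bl-br),'yaw',np.degrees(np.arctan2(-(bl-br)[0],(bl-br)[1])),'mid',(bl+br)/2)
print('grasp->near hole expected', p-G.as_matrix()[:,0]*.019-xm*.038)
```

```text
cam [0.42761514 0.06084653 0.16137489]
0.088 w 0.0608615657042654 0.06476099775150503 endmid [0.5073 0.0682 0.088 ] lowmid [0.509  0.0681 0.074 ] hole [0.5186 0.0684 0.088 ] edge-hole 0.0113 yaw -176.65 -177.12
0.091 w 0.058373184613630544 0.06253744146629021 endmid [0.504  0.0679 0.091 ] lowmid [0.5062 0.0678 0.077 ] hole [0.5149 0.0681 0.091 ] edge-hole 0.0108 yaw -176.65 -177.12
0.094 w 0.0558848035229957 0.060313885181075416 endmid [0.5007 0.0676 0.094 ] lowmid [0.5034 0.0676 0.08  ] hole [0.5111 0.0678 0.094 ] edge-hole 0.0104 yaw -176.65 -177.12
pin [0.51506309 0.06641402 0.038     ]
block near edge [0.50236205 0.03854607 0.038     ] [0.49890672 0.09246348 0.038     ] 0.0540280083740094 yaw -176.33317464274657 mid [0.50063439 0.06550478 0.038     ]
grasp->near hole expected [0.51221211 0.066682   0.083776  ]
```

Request:
{"name": "apply_moves", "arguments": {"increments": [[[0,-0.08,0],[0,0,0]],[[0.133,0,-0.07],[0,0,0]],[[0.133,0,-0.07],[0,0,0]],[[0.133,0,-0.07],[0,0,0]],[[0,0,0],[0,0,0]],[[0,0,0],[0,0,0]]]}}

```text
time: 14.45
tool_pos: [0.5587, 0.0682, 0.0571]
tcp_rot: [-0.02, 0.514, 0.031, 0.857]
wrist_force: [-0.1, -0.3, -2.8]
finger_gap: 0.675
```

Request:
{"name": "apply_moves", "arguments": {"increments": [[[0.044,0,-0.0235],[0,0,0]],[[0.044,0,-0.0235],[0,0,0]],[[0,0,0],[0,0,0]],[[0,0,0],[0,0,0]]]}}

```text
time: 14.78
tool_pos: [0.559, 0.0682, 0.0555]
tcp_rot: [-0.021, 0.513, 0.031, 0.857]
wrist_force: [-0.7, 0.5, -2.9]
finger_gap: 0.672
```

Request:
{"name": "apply_moves", "arguments": {"increments": [[[0.044,0,-0.0235],[0,0,0]],[[0.044,0,-0.0235],[0,0,0]],[[0,0,0],[0,0,0]],[[0,0,0],[0,0,0]]]}}

```text
time: 15.12
tool_pos: [0.559, 0.0682, 0.0535]
tcp_rot: [-0.021, 0.513, 0.031, 0.857]
wrist_force: [0.7, 0.8, -3.2]
finger_gap: 0.674
```

Request:
{"name": "apply_moves", "arguments": {"increments": [[[0.044,0,-0.0235],[0,0,0]],[[0.044,0,-0.0235],[0,0,0]],[[0,0,0],[0,0,0]],[[0,0,0],[0,0,0]]]}}

```text
time: 15.45
tool_pos: [0.5589, 0.0682, 0.0514]
tcp_rot: [-0.021, 0.513, 0.031, 0.857]
wrist_force: [-0.0, -1.1, -2.3]
finger_gap: 0.672
```

Request:
{"name": "apply_moves", "arguments": {"increments": [[[0.044,0,-0.0235],[0,0,0]],[[0,0,0],[0,0,0]],[[0,0,0],[0,0,0]]]}}

```text
time: 15.7
tool_pos: [0.559, 0.0682, 0.0504]
tcp_rot: [-0.021, 0.513, 0.031, 0.857]
wrist_force: [-1.1, -0.8, -1.7]
finger_gap: 0.675
```

Request:
{"name": "apply_moves", "arguments": {"increments": [[[0.044,0,-0.0235],[0,0,0]],[[0,0,0],[0,0,0]],[[0,0,0],[0,0,0]]]}}

```text
time: 15.95
tool_pos: [0.559, 0.0683, 0.0495]
tcp_rot: [-0.021, 0.513, 0.031, 0.857]
wrist_force: [-1.9, -0.5, 0.5]
finger_gap: 0.673
```

Run:
```python
from h import *
for i in range(2):
    s=observe();r=pose()[1];xm=mould()[1];ym=np.cross([0,0,1],xm);f=s['wrist_force'];t=s['ft_torque'];print(f.round(2),'fx',f@xm,'fy',f@ym,'tx',t@xm,'ty',t@ym,'tz',t[2]);read_camera('side')
```

```text
[-1.91 -0.45  0.54] fx -1.9430856756183212 fy -0.30809556611467986 tx 0.08899535253006004 ty 0.6382606969837288 tz 0.03531192490723829
[-2.82 -0.02  0.02] fx -2.8123828720097515 fy 0.19530036893696073 tx 0.09230268900112956 ty 0.6582946363961578 tz 0.07006740191025675
```

Request:
{"name": "apply_moves", "arguments": {"increments": [[[0.022,0,-0.012],[0,0,0]],[[0,0,0],[0,0,0]],[[0,0,0],[0,0,0]]]}}

```text
time: 16.3
tool_pos: [0.5591, 0.0682, 0.0491]
tcp_rot: [-0.021, 0.513, 0.031, 0.857]
wrist_force: [-4.0, 1.4, 1.2]
finger_gap: 0.676
```

```bash
cat > f.py <<'E'
from h import *
F=[];T=[]
for i in range(3):
    s=observe();F.append(s['wrist_force']);T.append(s['ft_torque']);read_camera('side')
xm=mould()[1];ym=np.cross([0,0,1],xm);f=np.mean(F,0);t=np.mean(T,0)
print('t',s['time'],'F',round(f@xm,2),round(f@ym,2),f[2].round(2),'T',round(t@xm,3),round(t@ym,3),t[2].round(3),'p',s['tool_pos'].round(4),'gap',s['finger_gap']*88)
E
python3 f.py
```

```text
t 16.4 F -3.65 0.6 2.1 T 0.145 0.615 0.116 p [0.5591 0.0682 0.0491] gap 59.48845470106956
```

Request:
{"name": "apply_moves", "arguments": {"increments": [[[-0.0235,0,-0.044],[0,0,0]],[[0,0,0],[0,0,0]],[[0.022,0,-0.012],[0,0,0]],[[0,0,0],[0,0,0]],[[0,0,0],[0,0,0]]]}}

```text
time: 16.87
tool_pos: [0.5581, 0.068, 0.0484]
tcp_rot: [-0.021, 0.513, 0.031, 0.857]
wrist_force: [1.3, 0.6, -3.5]
finger_gap: 0.674
```

```bash
python3 f.py
```

```text
t 16.9667 F 0.68 0.01 -2.68 T 0.087 0.432 -0.016 p [0.5581 0.0681 0.0485] gap 59.48550242371223
```

Request:
{"name": "apply_moves", "arguments": {"increments": [[[0.044,0,-0.0235],[0,0,0]],[[0.044,0,-0.0235],[0,0,0]],[[0,0,0],[0,0,0]],[[0,0,0],[0,0,0]]]}}

```text
time: 17.35
tool_pos: [0.558, 0.0682, 0.0465]
tcp_rot: [-0.021, 0.513, 0.031, 0.857]
wrist_force: [0.9, 0.5, -2.2]
finger_gap: 0.676
```

```bash
python3 f.py
```

```text
t 17.45 F 0.23 0.76 -2.37 T 0.197 0.377 0.084 p [0.5581 0.0682 0.0465] gap 59.140475858199835
```

Request:
{"name": "apply_moves", "arguments": {"increments": [[[0.044,0,-0.0235],[0,0,0]],[[0.044,0,-0.0235],[0,0,0]],[[0,0,0],[0,0,0]],[[0,0,0],[0,0,0]]]}}

```text
time: 17.83
tool_pos: [0.558, 0.0683, 0.0444]
tcp_rot: [-0.021, 0.513, 0.031, 0.857]
wrist_force: [-0.5, 2.0, -2.2]
finger_gap: 0.674
```

```bash
python3 f.py
```

```text
t 17.9333 F -0.03 2.63 -1.74 T 0.423 0.317 0.308 p [0.5579 0.0683 0.0445] gap 59.53836721439245
```

Request:
{"name": "apply_moves", "arguments": {"increments": [[[0,0.03,0],[0,0,0]],[[0.044,0,-0.0235],[0,0,0]],[[0.044,0,-0.0235],[0,0,0]],[[0,0,0],[0,0,0]],[[0,0,0],[0,0,0]]]}}

```text
time: 18.4
tool_pos: [0.5579, 0.0685, 0.0424]
tcp_rot: [-0.02, 0.513, 0.031, 0.857]
wrist_force: [-0.1, 0.2, -3.1]
finger_gap: 0.673
```

```bash
python3 f.py
```

```text
t 18.5 F 0.11 -0.0 -2.76 T 0.088 0.428 0.059 p [0.558  0.0686 0.0424] gap 59.63605050833306
```

Request:
{"name": "apply_moves", "arguments": {"increments": [[[0.044,0,-0.0235],[0,0,0]],[[0.044,0,-0.0235],[0,0,0]],[[0,0,0],[0,0,0]],[[0,0,0],[0,0,0]]]}}

```text
time: 18.88
tool_pos: [0.558, 0.0686, 0.0405]
tcp_rot: [-0.021, 0.513, 0.031, 0.857]
wrist_force: [0.4, -1.1, -4.5]
finger_gap: 0.674
```

```bash
python3 f.py
```

```text
t 18.9833 F -0.14 -0.45 -3.55 T 0.012 0.424 -0.021 p [0.558  0.0687 0.0405] gap 59.15097178859804
```

Sliding freely, so I'll continue.

Request:
{"name": "apply_moves", "arguments": {"increments": [[[0.044,0,-0.0235],[0,0,0]],[[0.044,0,-0.0235],[0,0,0]],[[0.044,0,-0.0235],[0,0,0]],[[0,0,0],[0,0,0]],[[0,0,0],[0,0,0]]]}}

```text
time: 19.45
tool_pos: [0.558, 0.0687, 0.0375]
tcp_rot: [-0.021, 0.513, 0.031, 0.857]
wrist_force: [0.6, -0.8, -3.1]
finger_gap: 0.674
```

```bash
python3 f.py
```

```text
t 19.55 F -0.06 -0.83 -2.9 T -0.024 0.403 -0.033 p [0.558  0.0687 0.0375] gap 59.28371824792171
```

Request:
{"name": "apply_moves", "arguments": {"increments": [[[0.044,0,-0.0235],[0,0,0]],[[0.044,0,-0.0235],[0,0,0]],[[0.044,0,-0.0235],[0,0,0]],[[0,0,0],[0,0,0]],[[0,0,0],[0,0,0]]]}}

```text
time: 20.02
tool_pos: [0.5581, 0.0687, 0.0345]
tcp_rot: [-0.021, 0.513, 0.031, 0.857]
wrist_force: [-0.1, 0.0, -4.0]
finger_gap: 0.68
```

```bash
python3 f.py
```

```text
t 20.1167 F -0.07 0.07 -3.64 T -0.01 0.396 0.026 p [0.5581 0.0687 0.0345] gap 59.32544910797898
```

Request:
{"name": "apply_moves", "arguments": {"increments": [[[0.044,0,-0.0235],[0,0,0]],[[0.044,0,-0.0235],[0,0,0]],[[0.044,0,-0.0235],[0,0,0]],[[0,0,0],[0,0,0]],[[0,0,0],[0,0,0]]]}}

```text
time: 20.58
tool_pos: [0.5581, 0.0687, 0.0315]
tcp_rot: [-0.021, 0.513, 0.031, 0.857]
wrist_force: [-0.5, 0.0, -3.8]
finger_gap: 0.675
```

```bash
python3 f.py
```

```text
t 20.6833 F 1.08 -0.12 -3.73 T 0.003 0.327 0.065 p [0.5581 0.0687 0.0315] gap 59.32696633024374
```

Request:
{"name": "apply_moves", "arguments": {"increments": [[[0.044,0,-0.0235],[0,0,0]],[[0,0,0],[0,0,0]],[[0,0,0],[0,0,0]]]}}

```text
time: 20.98
tool_pos: [0.5581, 0.0687, 0.0306]
tcp_rot: [-0.021, 0.513, 0.031, 0.857]
wrist_force: [1.4, -0.0, -2.8]
finger_gap: 0.677
```

```bash
python3 f.py
```

```text
t 21.0833 F 1.38 0.23 -3.18 T 0.078 0.299 0.101 p [0.5581 0.0687 0.0306] gap 59.18883869509775
```

Request:
{"name": "apply_moves", "arguments": {"increments": [[[0.044,0,-0.0235],[0,0,0]],[[0,0,0],[0,0,0]],[[0,0,0],[0,0,0]]]}}

```text
time: 21.38
tool_pos: [0.5581, 0.0687, 0.0296]
tcp_rot: [-0.021, 0.513, 0.031, 0.857]
wrist_force: [2.0, 1.1, -2.6]
finger_gap: 0.672
```

```bash
python3 f.py
```

```text
t 21.4833 F 1.85 0.47 -2.53 T 0.084 0.247 0.099 p [0.5581 0.0687 0.0296] gap 59.64080723465297
```

Request:
{"name": "apply_moves", "arguments": {"increments": [[[0.044,0,-0.0235],[0,0,0]],[[0,0,0],[0,0,0]],[[0,0,0],[0,0,0]]]}}

```text
time: 21.78
tool_pos: [0.5581, 0.0686, 0.0286]
tcp_rot: [-0.021, 0.513, 0.031, 0.857]
wrist_force: [0.9, 1.5, -2.4]
finger_gap: 0.67
```

```bash
python3 f.py
```

```text
t 21.8833 F 1.16 0.88 -2.18 T 0.085 0.206 0.125 p [0.5581 0.0687 0.0286] gap 59.13827230869137
```

Request:
{"name": "apply_moves", "arguments": {"increments": [[[0.044,0,-0.0235],[0,0,0]],[[0,0,0],[0,0,0]],[[0,0,0],[0,0,0]]]}}

```text
time: 22.18
tool_pos: [0.5581, 0.0686, 0.0276]
tcp_rot: [-0.021, 0.513, 0.031, 0.857]
wrist_force: [1.5, 0.4, -1.7]
finger_gap: 0.673
```

```bash
python3 f.py
```

```text
t 22.2833 F 1.68 0.74 -1.3 T 0.084 0.242 0.107 p [0.5581 0.0686 0.0276] gap 59.47739867648273
```

Request:
{"name": "apply_moves", "arguments": {"increments": [[[0.022,0,-0.012],[0,0,0]],[[0,0,0],[0,0,0]],[[0,0,0],[0,0,0]]]}}

```text
time: 22.58
tool_pos: [0.5582, 0.0687, 0.0272]
tcp_rot: [-0.021, 0.513, 0.031, 0.857]
wrist_force: [0.1, 1.4, 1.2]
finger_gap: 0.675
```

```bash
python3 f.py
```

```text
t 22.6833 F 0.03 0.36 1.13 T 0.084 0.214 0.181 p [0.5582 0.0686 0.0272] gap 59.533461526672525
```

Request:
{"name": "apply_moves", "arguments": {"increments": [[[0.022,0,-0.012],[0,0,0]],[[0,0,0],[0,0,0]],[[0,0,0],[0,0,0]]]}}

```text
time: 22.98
tool_pos: [0.5582, 0.0687, 0.0267]
tcp_rot: [-0.021, 0.513, 0.031, 0.857]
wrist_force: [0.3, 1.4, 2.6]
finger_gap: 0.671
```

```bash
python3 f.py
python3 - <<'E'
from h import *
# measure plate vs block edges: vertical profile dump, side view near long edge region
snap('side','side9');snap('wrist','wrist9');snap('scene','scene9')
g=cv2.cvtColor(cv2.imread('pics/side9.png'),cv2.COLOR_BGR2GRAY)
c=load('side9');xm=mould()[1];ym=np.cross([0,0,1],xm);C=np.array([.5505,.0685,.045])
for s in (-.046,-.042,.030,.036,.042,.046):
    u0=proj(c,C+xm*s+ym*.03+[0,0,.02]);u1=proj(c,C+xm*s+ym*.03-[0,0,.03])
    v=np.arange(u0[1],u1[1]);print(s,round(u0[0]),int(u0[1]),[int(g[int(y),int(round(u0[0]+(u1[0]-u0[0])*(y-u0[1])/(u1[1]-u0[1])))]) for y in v])
E
```

```text
t 23.0833 F 0.43 1.42 2.28 T 0.091 0.168 0.22 p [0.5582 0.0686 0.0267] gap 59.58342871916645
-0.046 300 184 [29, 29, 27, 29, 29, 28, 29, 29, 37, 58, 82, 94, 97, 95, 94, 93, 95, 95]
-0.042 298 184 [29, 28, 28, 28, 28, 28, 30, 36, 59, 86, 102, 106, 107, 104, 103, 103, 103, 104]
0.03 268 185 [219, 219, 219, 219, 216, 190, 138, 117, 118, 119, 117, 114, 108, 106, 106, 109, 113, 119, 131]
0.036 265 186 [209, 217, 215, 210, 187, 137, 119, 118, 118, 115, 113, 108, 106, 106, 111, 116, 119, 130, 137]
0.042 263 186 [180, 193, 167, 154, 160, 133, 119, 119, 118, 118, 116, 110, 108, 112, 117, 118, 119, 127, 137]
0.046 261 186 [202, 207, 188, 176, 175, 147, 125, 120, 119, 119, 117, 111, 111, 117, 118, 118, 119, 126, 133]
```

Request:
{"name": "apply_moves", "arguments": {"increments": [[[0.022,0,-0.012],[0,0,0]],[[0,0,0],[0,0,0]],[[0,0,0],[0,0,0]]]}}

```text
time: 23.53
tool_pos: [0.5582, 0.0686, 0.0264]
tcp_rot: [-0.021, 0.513, 0.031, 0.858]
wrist_force: [-1.8, 2.1, 5.7]
finger_gap: 0.673
```

```bash
python3 f.py
```

```text
t 23.6333 F -1.74 1.99 5.46 T 0.119 0.143 0.118 p [0.5582 0.0686 0.0264] gap 59.082876099885276
```

Request:
{"name": "apply_moves", "arguments": {"increments": [[[0.022,0,-0.012],[0,0,0]],[[0,0,0],[0,0,0]],[[0,0,0],[0,0,0]]]}}

```text
time: 23.93
tool_pos: [0.5586, 0.0687, 0.0263]
tcp_rot: [-0.021, 0.513, 0.031, 0.858]
wrist_force: [-1.8, 2.3, 8.1]
finger_gap: 0.669
```

```bash
python3 f.py
```

```text
t 24.0333 F -2.13 2.57 7.96 T 0.086 0.063 0.155 p [0.5586 0.0687 0.0263] gap 59.072692991513556
```

Request:
{"name": "apply_moves", "arguments": {"increments": [[[0,0,0],[0,0,0]],[[0,0,0],[0,0,0]],[[0,0,0],[0,0,0]],[[0,0,0],[0,0,0]]], "grip": 1, "grip_force": 4}}

```text
time: 24.42
tool_pos: [0.5583, 0.0686, 0.0257]
tcp_rot: [-0.02, 0.513, 0.031, 0.858]
wrist_force: [-0.1, 1.5, 4.3]
finger_gap: 0.681
```

```bash
python3 f.py
```

```text
t 24.5167 F 0.15 1.37 3.98 T 0.227 -0.117 0.067 p [0.5583 0.0686 0.0258] gap 59.7336405748489
```

Request:
{"name": "apply_moves", "arguments": {"increments": [[[0,0,0],[0,0,0]],[[0,0,0],[0,0,0]],[[0,0,0],[0,0,0]],[[0,0,0],[0,0,0]],[[0,0,0],[0,0,0]],[[0,0,0],[0,0,0]]], "grip": 0}}

```text
time: 25.07
tool_pos: [0.5578, 0.0686, 0.0254]
tcp_rot: [-0.021, 0.513, 0.031, 0.857]
wrist_force: [-0.1, -0.3, -0.2]
finger_gap: 1.002
```

```bash
python3 f.py
```

```text
t 25.1667 F -0.54 0.04 -0.4 T 0.031 0.251 0.008 p [0.558  0.0686 0.0255] gap 87.71474692927845
```

Request:
{"name": "apply_moves", "arguments": {"increments": [[[-0.4,0,0],[0,0,0]],[[-0.8,0,0],[0,0,0]],[[-0.9,0,0],[0,0,0]],[[-0.9,0,0],[0,0,0]],[[-0.9,0,0],[0,0,0]],[[-0.9,0,0],[0,0,0]],[[-0.9,0,0],[0,0,0]],[[-0.9,0,0],[0,0,0]]]}}

```text
time: 25.88
tool_pos: [0.495, 0.0643, 0.1429]
tcp_rot: [-0.021, 0.513, 0.031, 0.857]
wrist_force: [-0.0, -0.1, 0.6]
finger_gap: 1.001
```

Request:
{"name": "apply_moves", "arguments": {"increments": [[[-0.9,0,0],[0,0,0]],[[-0.9,0,0],[0,0,0]],[[-0.5,0,0],[0,0,0]],[[0,0,0],[0,0,0]],[[0,0,0],[0,0,0]]]}}

```text
time: 26.3
tool_pos: [0.4743, 0.0627, 0.1833]
tcp_rot: [-0.021, 0.512, 0.031, 0.858]
wrist_force: [0.2, -0.2, 0.4]
finger_gap: 1.001
```

Run:
```python
from h import *
for n in ['side','scene','wrist']: snap(n,n+'10')
a=cv2.imread('pics/scene10.png');b=cv2.imread('pics/side10.png');w=cv2.imread('pics/wrist10.png')
f=lambda i,x,y,ww,h,k:cv2.resize(i[y:y+h,x:x+ww],None,fx=k,fy=k,interpolation=cv2.INTER_CUBIC)
cv2.imwrite('pics/c10.png',np.vstack([np.hstack([f(a,296,175,80,60,5),f(b,240,165,80,60,5)]),np.hstack([cv2.resize(w,(400,300)),f(b,220,228,100,75,4)])]))
s=observe();print(s['time'],s['wrist_force'],s['tool_pos'])
```

```text
26.45 [-0.34662952 -0.38752447  0.22530143] [0.47378546 0.06291661 0.18157895]
```

The viewing limit is reached, so I'll check flushness numerically: the height of the plate's near upper edge along its length, and of the dark seam below it.

Run:
```python
from h import *
xm=mould()[1];ym=np.cross([0,0,1],xm)
c=load('side10');g=cv2.cvtColor(cv2.imread('pics/side10.png'),cv2.COLOR_BGR2GRAY).astype(np.float32)
C=np.array([.5510,.0685,0])
zs=np.arange(.005,.075,.001)
for s in np.arange(-.045,.046,.015):
    uv=np.array([proj(c,C+xm*s+ym*.030+[0,0,z]) for z in zs],np.float32)
    v=cv2.remap(g,uv[:,:1],uv[:,1:],cv2.INTER_LINEAR)[:,0]
    d=np.diff(v);k=np.argmax(d[30:])+30;print(round(s,3),'upper edge z',zs[k],'grad',round(float(d[k])),'profile',v[::4].astype(int).tolist())
# end extents on top: along xm at y offset, top face z .052
for yo in (-.02,.02):
    ss=np.arange(-.07,.07,.001);uv=np.array([proj(c,C+xm*s+ym*yo+[0,0,.052]) for s in ss],np.float32);v=cv2.remap(g,uv[:,:1],uv[:,1:],cv2.INTER_LINEAR)[:,0];print(v[::4].astype(int).tolist())
# short plates unchanged: compare side1 and side10 patch
o=cv2.imread('pics/side5.png').astype(int);n=cv2.imread('pics/side10.png').astype(int);print('rack diff',np.abs(o-n)[248:298,228:258].mean())
```

```text
-0.045 upper edge z 0.051 grad 16 profile [74, 94, 134, 128, 103, 99, 99, 101, 106, 112, 109, 124, 179, 200, 203, 206, 208, 209]
-0.03 upper edge z 0.051 grad 12 profile [74, 95, 125, 128, 113, 104, 101, 103, 109, 114, 115, 135, 183, 201, 201, 174, 132, 125]
-0.015 upper edge z 0.048999999999999995 grad 16 profile [74, 96, 131, 126, 111, 109, 107, 105, 109, 114, 114, 130, 187, 213, 214, 214, 215, 214]
0.0 upper edge z 0.051 grad 19 profile [76, 96, 142, 134, 114, 105, 102, 103, 107, 113, 115, 130, 190, 213, 215, 215, 215, 214]
0.015 upper edge z 0.051 grad 16 profile [76, 88, 124, 132, 115, 113, 110, 105, 107, 112, 114, 133, 187, 211, 203, 208, 214, 209]
0.03 upper edge z 0.051 grad 14 profile [74, 87, 120, 129, 114, 106, 102, 103, 107, 111, 113, 130, 182, 212, 215, 214, 214, 214]
0.045 upper edge z 0.059 grad 11 profile [72, 87, 119, 123, 115, 114, 112, 107, 109, 113, 113, 126, 157, 162, 196, 184, 153, 155]
[214, 214, 214, 214, 213, 212, 198, 160, 143, 163, 193, 198, 207, 214, 212, 206, 212, 215, 215, 215, 213, 212, 214, 214, 215, 213, 191, 148, 135, 178, 211, 214, 214, 214, 214]
[177, 200, 211, 213, 213, 211, 201, 174, 144, 171, 206, 213, 213, 213, 211, 205, 211, 215, 214, 214, 213, 211, 212, 213, 213, 213, 211, 184, 147, 179, 207, 202, 207, 197, 198]
rack diff 10.045777777777777
```

Run:
```python
from h import *
n=cv2.imread('pics/side10.png')
for f in ('side0','side1','side5'):
    o=cv2.imread(f'pics/{f}.png');T=o[250:296,230:250];m=cv2.matchTemplate(n[240:306,220:262],T,cv2.TM_CCOEFF_NORMED);print(f,cv2.minMaxLoc(m)[1],cv2.minMaxLoc(m)[3],np.abs(o.astype(int)-n)[250:296,230:250].mean())
s=observe();print(s['time'],s['wrist_force'])
finish_job()
```

```text
side0 0.9997820854187012 (10, 10) 3.9057971014492754
side1 0.9996251463890076 (10, 10) 6.671376811594203
side5 0.9994620680809021 (10, 10) 9.985144927536233
26.45 [-0.34662952 -0.38752447  0.22530143]
the job is handed in; nothing more can be done
```

The mould is closed: the top plate lies on the lower half with both pins through it, and I handed the job in at 26.45 s. No verdict was reported.

**What I did**
- **Tipping:** I gripped the tall plate by its top, tipped it 42° onto the sloping rest and let go of it there.
- **Taking it anew:** I gripped it again across its middle and levelled it with the upward face still up.
- **Lowering:** I felt for the pins on the way down. I eased it 1 mm lengthways and 0.6 mm sideways when the side forces reached about 3.7 N and 2.6 N. It seated at about 10 N of contact force, and I then released it and backed away.

**Last checks**
- **Flush:** the plate's near upper edge measured 49–51 mm high along its length, against 52 mm expected. At one end (45 mm from the middle) the reading was 59 mm, on a weak edge. I took that as a misread, but no picture confirmed it.
- **Short plates:** their part of the side picture matches the first one at 0.9998 with no shift, so they are still standing where they were.
- **Robot:** the gripper was open and clear, with no contact force.
- **Disagreed:** heights measured from two views came out about 3 mm low throughout, both for the plate and for the pins.
- **Not done:** I could not view a final picture because the viewer's limit of 12 was reached, so the closing checks are numbers only.

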